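# Tip a celled carton onto its back and fill its empty cells

## Task

Push the top of the tall celled carton that stands on its end so that it topples over the edge of the packing board, without lifting it, and lies flat on its back on the board, cells facing up. Then stand spare tubs from the rubber mat upright in the empty cells until every cell holds exactly one tub seated on its floor; tubs left over stay standing on the bench. Leave the stapler, the white box and the roll of clear tape where they are.

Things in the scene. Friction and masses are not known exactly. Their poses are not given: they have to be found in the camera images.
- board: Fixed plywood packing board lying on the bench, 300 x 210 x 12 mm. Origin at the centre of its underside; its x axis runs along the 300 mm side, from the carton's starting place across the board, z up. The edge at its -x end, 150 mm from the origin, blocks the carton's bottom when it is tipped.
- carton: Brown carton with 6 open cells (2 across, 3 along), 0.3 to 0.55 kg empty, at first standing on its end: 290 mm tall, 176 wide, 50 deep, back to the board, gap up to 10 mm. Origin: centre of its bottom end face. Axes: z from bottom to top end (up while it stands); x from open front to back (towards the board while it stands, straight down when it lies on its back); y across.
- carton_header (a point): Centre of the front face of the carton's header, 16 mm below its top while standing (header face 32 mm high, 176 mm wide): the place to push. The carton tips with a few newtons; its top must travel up to about 90 mm before it falls by itself. Axes as the carton's.
- carton_back (a point): Centre of the outside of the carton's back panel (6 mm thick), half-way along its height. Axes as the carton's. Carton walls and dividers are 4 mm thick; cells are 82 x 82 mm and 44 mm deep; the top 32 mm is a closed solid header.
- cell_1 (a point): Point in cell 1 of the carton (lowest row while it stands, on its -y side) on the cell's centre line, 35 mm from the cell's floor: where the centre of a seated tub belongs. The cell's walls end 9 mm beyond it. Axes as the carton's.
- cell_2 (a point): Point in cell 2 of the carton (lowest row while it stands, on its +y side) on the cell's centre line, 35 mm from the cell's floor: where the centre of a seated tub belongs. The cell's walls end 9 mm beyond it. Axes as the carton's.
- cell_3 (a point): Point in cell 3 of the carton (middle row while it stands, on its -y side) on the cell's centre line, 35 mm from the cell's floor: where the centre of a seated tub belongs. The cell's walls end 9 mm beyond it. Axes as the carton's.
- cell_4 (a point): Point in cell 4 of the carton (middle row while it stands, on its +y side) on the cell's centre line, 35 mm from the cell's floor: where the centre of a seated tub belongs. The cell's walls end 9 mm beyond it. Axes as the carton's.
- cell_5 (a point): Point in cell 5 of the carton (upper row while it stands, on its -y side) on the cell's centre line, 35 mm from the cell's floor: where the centre of a seated tub belongs. The cell's walls end 9 mm beyond it. Axes as the carton's.
- cell_6 (a point): Point in cell 6 of the carton (upper row while it stands, on its +y side) on the cell's centre line, 35 mm from the cell's floor: where the centre of a seated tub belongs. The cell's walls end 9 mm beyond it. Axes as the carton's.
- tub_1_centre (a point): Round dark tub with yellow screw lid, 0.14 kg, 70 mm high; body 59 mm wide, lid 64 mm wide over the top 16 mm. Point: its centre, half-way up; z axis from its bottom to its lid. May be absent (None). At first packed in cell 1, lying, lid to the open front; it comes to stand in its cell when the carton is on its back.
- tub_2_centre (a point): Round dark tub with yellow screw lid, 0.14 kg, 70 mm high; body 59 mm wide, lid 64 mm wide over the top 16 mm. Point: its centre, half-way up; z axis from its bottom to its lid. May be absent (None). At first packed in cell 2, lying, lid to the open front; it comes to stand in its cell when the carton is on its back.
- tub_3_centre (a point): Round dark tub with yellow screw lid, 0.14 kg, 70 mm high; body 59 mm wide, lid 64 mm wide over the top 16 mm. Point: its centre, half-way up; z axis from its bottom to its lid. May be absent (None). At first packed in cell 3, lying, lid to the open front; it comes to stand in its cell when the carton is on its back.
- tub_4_centre (a point): Round dark tub with yellow screw lid, 0.14 kg, 70 mm high; body 59 mm wide, lid 64 mm wide over the top 16 mm. Point: its centre, half-way up; z axis from its bottom to its lid. May be absent (None). At first packed in cell 4, lying, lid to the open front; it comes to stand in its cell when the carton is on its back.
- tub_5_centre (a point): Round dark tub with yellow screw lid, 0.14 kg, 70 mm high; body 59 mm wide, lid 64 mm wide over the top 16 mm. Point: its centre, half-way up; z axis from its bottom to its lid. May be absent (None). At first packed in cell 5, lying, lid to the open front; it comes to stand in its cell when the carton is on its back.
- tub_6_centre (a point): Round dark tub with yellow screw lid, 0.14 kg, 70 mm high; body 59 mm wide, lid 64 mm wide over the top 16 mm. Point: its centre, half-way up; z axis from its bottom to its lid. May be absent (None). At first packed in cell 6, lying, lid to the open front; it comes to stand in its cell when the carton is on its back.
- tub_7_centre (a point): Round dark tub with yellow screw lid, 0.14 kg, 70 mm high; body 59 mm wide, lid 64 mm wide over the top 16 mm. Point: its centre, half-way up; z axis from its bottom to its lid. Always present. A spare, at first standing on a flat fixed 340 x 240 x 2 mm rubber mat on the bench.
- tub_8_centre (a point): Round dark tub with yellow screw lid, 0.14 kg, 70 mm high; body 59 mm wide, lid 64 mm wide over the top 16 mm. Point: its centre, half-way up; z axis from its bottom to its lid. Always present. A spare, at first standing on a flat fixed 340 x 240 x 2 mm rubber mat on the bench.
- tub_9_centre (a point): Round dark tub with yellow screw lid, 0.14 kg, 70 mm high; body 59 mm wide, lid 64 mm wide over the top 16 mm. Point: its centre, half-way up; z axis from its bottom to its lid. Always present. A spare, at first standing on a flat fixed 340 x 240 x 2 mm rubber mat on the bench.
- tub_10_centre (a point): Round dark tub with yellow screw lid, 0.14 kg, 70 mm high; body 59 mm wide, lid 64 mm wide over the top 16 mm. Point: its centre, half-way up; z axis from its bottom to its lid. Always present. A spare, at first standing on a flat fixed 340 x 240 x 2 mm rubber mat on the bench.
- tub_11_centre (a point): Round dark tub with yellow screw lid, 0.14 kg, 70 mm high; body 59 mm wide, lid 64 mm wide over the top 16 mm. Point: its centre, half-way up; z axis from its bottom to its lid. Always present. A spare, at first standing on a flat fixed 340 x 240 x 2 mm rubber mat on the bench.
- by_stapler_centre (a point): Stapler, 32 x 135 x 50 mm; bystander, to be left alone. Point: its centre, half-way up.
- by_box_white_centre (a point): Small white product box, 46 x 60 x 30 mm; bystander, to be left alone. Point: its centre, half-way up.
- by_tape_roll_2_centre (a point): Roll of clear tape lying flat, 102 mm in diameter, 48 mm high; bystander, to be left alone. Point: its centre, half-way up.
Not all that is in view belongs to the job. Leave any red or turquoise look-alike of the part that bears tub_8_centre alone.

How it is judged:
On the way:
1. the carton lies flat on its back on the packing board, cells up (angle between carton's own x axis and vertical above 3.07159 rad and height (world z) of carton_back below 0.022 m and x of carton_back in the frame of board between -0.09 and 0.06 m and y of carton_back in the frame of board between -0.06 and 0.06 m), for 0.3 s.
At the end, for the whole second after the job is handed in: Carton flat on its back within 0.07 rad, middle of its back within 60 mm of the board centre across and -90 to +60 mm along; a tub centre within 24 mm of every cell point; all tubs upright within 0.2 rad, in a cell or on bench or mat, centre below 68 mm (all of step 1 and distance between any of tub_1_centre, tub_2_centre, tub_3_centre, tub_4_centre, tub_5_centre, tub_6_centre, tub_7_centre, tub_8_centre, tub_9_centre, tub_10_centre, tub_11_centre and cell_1 below 0.024 m and distance between any of tub_1_centre, tub_2_centre, tub_3_centre, tub_4_centre, tub_5_centre, tub_6_centre, tub_7_centre, tub_8_centre, tub_9_centre, tub_10_centre, tub_11_centre and cell_2 below 0.024 m and distance between any of tub_1_centre, tub_2_centre, tub_3_centre, tub_4_centre, tub_5_centre, tub_6_centre, tub_7_centre, tub_8_centre, tub_9_centre, tub_10_centre, tub_11_centre and cell_3 below 0.024 m and distance between any of tub_1_centre, tub_2_centre, tub_3_centre, tub_4_centre, tub_5_centre, tub_6_centre, tub_7_centre, tub_8_centre, tub_9_centre, tub_10_centre, tub_11_centre and cell_4 below 0.024 m and distance between any of tub_1_centre, tub_2_centre, tub_3_centre, tub_4_centre, tub_5_centre, tub_6_centre, tub_7_centre, tub_8_centre, tub_9_centre, tub_10_centre, tub_11_centre and cell_5 below 0.024 m and distance between any of tub_1_centre, tub_2_centre, tub_3_centre, tub_4_centre, tub_5_centre, tub_6_centre, tub_7_centre, tub_8_centre, tub_9_centre, tub_10_centre, tub_11_centre and cell_6 below 0.024 m and angle between each of tub_1_centre, tub_2_centre, tub_3_centre, tub_4_centre, tub_5_centre, tub_6_centre, tub_7_centre, tub_8_centre, tub_9_centre, tub_10_centre, tub_11_centre's own z axis and vertical below 0.2 rad and height (world z) of tub_1_centre between 0.025 and 0.068 m and height (world z) of tub_2_centre between 0.025 and 0.068 m and height (world z) of tub_3_centre between 0.025 and 0.068 m and height (world z) of tub_4_centre between 0.025 and 0.068 m and height (world z) of tub_5_centre between 0.025 and 0.068 m and height (world z) of tub_6_centre between 0.025 and 0.068 m and height (world z) of tub_7_centre between 0.025 and 0.068 m and height (world z) of tub_8_centre between 0.025 and 0.068 m and height (world z) of tub_9_centre between 0.025 and 0.068 m and height (world z) of tub_10_centre between 0.025 and 0.068 m and height (world z) of tub_11_centre between 0.025 and 0.068 m); the robot touches nothing.
It fails at once if the carton is lifted (the centre of its bottom end more than 90 mm above the bench) (height (world z) of carton above 0.09 m).
It fails at once if the stapler, the white box or the roll of clear tape is moved by more than 30 mm (distance of any of by_stapler_centre, by_box_white_centre, by_tape_roll_2_centre from where it was at the start of the episode above 0.03 m).
Of tub_1, tub_2, tub_3, tub_4, tub_5, tub_6 only 1 to 2 are there at a start; the rules pass over those that are not, and their reading is None.
At some moment in a run one of tub_7, tub_8, tub_9, tub_10, tub_11 may be knocked a few centimetres aside while the robot is not near it.
It also fails if it takes over 208 s, if anything falls off the work surface, if the arm or the gripper's body presses on something with over 40 N, if the wrist force passes 120 N, or if a joint passes its speed limit or range.

## Robot

A 6-joint arm with a two-finger parallel gripper is mounted at the origin on the work surface; the furniture and walls round the work are solid. World frame = base frame: x ahead of the robot, y to its left, z up, the work surface at z = 0. Lengths are in m, angles in rad, forces in N, time in s.
With the tool pointing down it reaches from about 0.35 to 0.875 m from the base axis. Payload 4.2 kg.
Tool frame: the origin (TCP) lies between the finger pads; the fingertips stand 25 mm ahead of it and the grasp point (between the pads) lies 6 mm ahead of it; z points along the fingers, y is the line along which they close (so a half turn about z gives the same grasp; the last joint's range is limited). The gripper opens to 85 mm and grips with 20 to 120 N. Pads are 22 mm wide; open, the fingers measure 114 mm over their backs; the gripper's body (76 mm by 85 mm) begins 54 mm behind the grasp point. The pads swing forward as they close: fully open they stand 13 mm farther back than shut.
Start: joints at [1.409, 0.385, 0.008, 0, -1.194, -0.259], TCP at [0.255, 0.57, 0.256] pointing down, gripper open.
Joint ranges: [-3.14, 3.14], [-1.21, 2.06], [-1.07, 1.41], [-3.16, 2.05], [-2.99, -0.16], [-3.1, 3.1]. Speed limits (rad/s): [2.79, 2.79, 3.14, 3.14, 3.14, 3.14].

## Interface

Orientations are given as a rotation vector (axis times angle).
In Python, from plant import * gives the robot as it stands.
- The arm moves only by the tool move_arm, never from a script. Its argument "rows" is one flat list of numbers, 7 for each row, row after row: the closure, from 0 (fully open) to 1 (shut), then the shift along the tool's x, y, z in mm, then the turn, a rotation vector about the tool's x, y, z in degrees. In form: [fingers, tx, ty, tz, ax, ay, az, fingers, tx, ty, tz, ax, ay, az, ...]. A call has 1 to 12 rows; each row shifts and turns the commanded pose from where the row before left it, along the tool's axes as they then stand; what a row does not reach is not made up. A row lasts 1/12 s, in which the tool goes at most 41.7 mm and 7.16 degrees, less where a joint would pass 70% of its speed; a pose out of reach is approached as far as the arm can. A call with a gripper value outside its range is refused whole. The fingers move at their own pace and stop on an object; the grip force is fixed at half the most. Time passes only in rows, so rows that do not move let the fingers close. It gives the time, the measured TCP pose, the force, the opening and the grip force at its end, in the units of the state.
- observe(): the state, without advancing time (a new reading comes with each control period).
- snapshot(name): name is "scene" or "top" or "wrist"; returns a dict with "pixels" (480x640x3 uint8, red, green, blue), "vertical_fov" (degrees; the focal length in pixels is half the picture's height over the tangent of half this angle, whatever the lens; pixels are square), "cx", "cy" (the principal point, pixels), "k1" (the pictures are not rectified: a ray, as slopes to the right and down, at radius r is drawn at 1 + k1 r^2 times it, then the intrinsics apply), "xyz" and "orientation" of the camera in the world. Camera axes: x right, y up, looking along -z (the intrinsics and any distortion apply to the point x, -y, -z); pixel columns grow to the right and rows downward; lengths in m; the calibration is good to about 2 mm. A picture is of the moment at which its call begins. There is no depth.
- finish_job(): hands the job in; it is judged then, once.
The state is a dict: "clock": time; "qpos": joint angles; "joint_vel": joint speeds; "tau": joint torques, N m; "position": TCP position; "tcp_rot": TCP orientation; "contact_force": force on the tool from outside, world axes, zero at the start; "torque": the same for the moment, N m; "grip_width": finger opening in m; "gripper_force": force on a finger pad.
Only numpy, scipy, OpenCV 4.12 (cv2) and the standard library are available. Lean on these libraries where they do the work, as an engineer would, in place of code of your own. Each camera call takes 0.05 s, during which the arm holds its last target. There are 200 camera calls.

## Working session

There is one attempt and no reset: what is moved stays moved. The work goes in short steps, Python scripts to look and compute and a tool call to move; the robot and the scene stay as the last step left them, time stands still between calls to the robot, and variables do not carry over. Pictures are saved under pics/ and viewed, at most 14 in all, crops included, and the job is handed in when it is done.

Besides the shell and the picture viewer there is one more tool, called after "Emit:" as name(argument=value, ...) on one line, values as JSON. move_arm: Moves the arm, as the interface text tells. Its arguments: {"type":"object","properties":{"rows":{"type":"array","items":{"type":"number"}}},"required":["rows"]}

```bash
mkdir -p pics; ls
cat > h.py <<'E'
from plant import *
import numpy as np, cv2
from scipy.spatial.transform import Rotation as R
def snap(n,f=None):
    s=snapshot(n)
    if f: cv2.imwrite('pics/'+f+'.png',cv2.cvtColor(s['pixels'],cv2.COLOR_RGB2BGR))
    return s
def cam(s):
    f=240/np.tan(np.radians(s['vertical_fov'])/2)
    o=np.array(s['orientation'],float)
    M=R.from_rotvec(o).as_matrix() if o.size==3 else (o if o.shape==(3,3) else R.from_quat(o).as_matrix())
    return f,M,np.array(s['xyz'])
def pt(s,u,v,z):
    "pixel -> world point at height z"
    f,M,p=cam(s); d=np.array([(u-s['cx'])/f,(v-s['cy'])/f]); q=d.copy()
    for _ in range(20): q=d/(1+s['k1']*(q@q))
    r=M@np.array([q[0],-q[1],-1]); return p+r*(z-p[2])/r[2]
def px(s,P):
    f,M,p=cam(s); c=M.T@(np.array(P)-p); q=np.array([c[0],-c[1]])/-c[2]
    q=q*(1+s['k1']*(q@q)); return q*f+[s['cx'],s['cy']]
E
python3 - <<'E'
from h import *
for n in ['scene','top']:
    s=snap(n,n+'0'); print(n,{k:v for k,v in s.items() if k!='pixels'})
print(observe())
E
```

```text
pics
scene {'vertical_fov': 46.94050840298834, 'cx': 320.2022714838929, 'cy': 235.34926537073832, 'k1': 0.00955654957039608, 'xyz': array([0.01524596, 0.87020531, 1.32964219]), 'orientation': array([ 0.24366673, -0.9198139 , -2.51217006])}
top {'vertical_fov': 43.73466495083727, 'cx': 321.519417211077, 'cy': 230.1398390203919, 'k1': 0.027656653814229153, 'xyz': array([-0.06554673, -0.31505319,  1.91603712]), 'orientation': array([ 0.30892485, -0.17734063, -1.07368197])}
{'clock': 0.1, 'qpos': array([ 1.40861624e+00,  3.85494163e-01,  6.73711341e-03, -4.52067546e-04,
       -1.19400447e+00, -2.58612358e-01]), 'joint_vel': array([ 4.87451495e-04, -3.32306202e-03,  7.10249928e-05,  1.56637184e-03,
        1.17826471e-03, -7.74727902e-04]), 'tau': array([-5.10229856e-04, -3.93318486e+01,  1.88928795e+01,  4.19799238e+00,
       -2.57866741e-03,  8.72407213e-06]), 'position': array([0.25507815, 0.57004724, 0.25530971]), 'tcp_rot': array([ 3.07032086e+00, -6.55955256e-01, -5.10164026e-04]), 'contact_force': array([ 0.5445025 , -0.09329108,  0.68599673]), 'torque': array([-0.0025608 ,  0.00010779, -0.05355406]), 'gripper_force': 0.0, 'grip_width': 0.08537079229116688}
```

View pics/scene0.png

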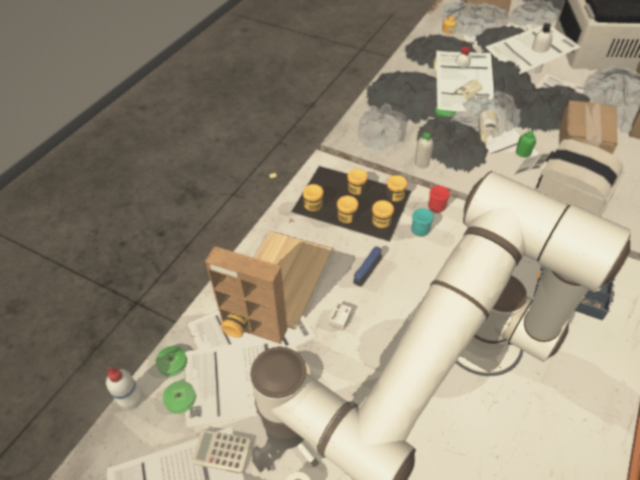

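View pics/top0.png

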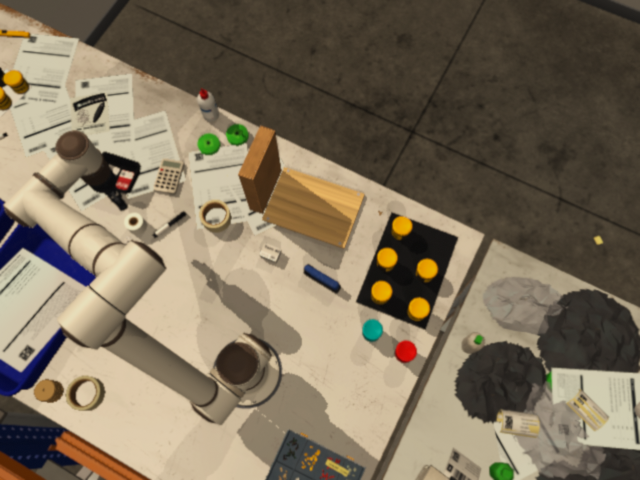

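The top view shows the carton at (260,170), the board at (312,207), and five yellow tubs at (402,227), (387,258), (427,269), (382,292) and (418,308). The look-alikes are turquoise (372,330) and red (405,351). The stapler is at (322,278), the white box at (270,253) and the tape ring at (215,215). The scene view shows one tub in a lowest-row cell at (233,325). Next I'll enlarge both views.

Run:
```python
import cv2,numpy as np
a=cv2.imread('pics/top0.png')[110:260,180:380]
b=cv2.imread('pics/scene0.png')[220:370,190:390]
cv2.imwrite('pics/c1.png',np.vstack([cv2.resize(x[:, :200],None,fx=4,fy=4,interpolation=cv2.INTER_CUBIC)for x in (a,)]))
cv2.imwrite('pics/c2.png',cv2.resize(b,None,fx=4,fy=4,interpolation=cv2.INTER_CUBIC))
from h import *
s=snapshot('top'); print('tape z.048',pt(s,215,215,.048),'box',pt(s,270,253,.03),'stapler',pt(s,322,278,.05))
im=cv2.cvtColor(s['pixels'],cv2.COLOR_RGB2HSV); m=cv2.inRange(im,(17,180,120),(30,255,255))
n,l,st,c=cv2.connectedComponentsWithStats(m)
for i in range(1,n):
    if st[i,4]>60: print(c[i].round(1),st[i,2:],pt(s,*c[i],.07).round(4))
```

```text
tape z.048 [0.39178077 0.34541169 0.048     ] box [0.3659673  0.12122703 0.03      ] stapler [ 0.36624799 -0.07303616  0.05      ]
[14.5 33.4] [ 30   7 144] [0.6551 1.3597 0.07  ]
[12.2 77.9] [ 20  15 227] [0.4981 1.2503 0.07  ]
[401.6 225.4] [ 20  20 307] [ 0.6405 -0.2232  0.07  ]
[386.7 257.3] [ 21  20 326] [ 0.5196 -0.2277  0.07  ]
[427.  268.3] [ 21  20 337] [ 0.5465 -0.3571  0.07  ]
[381.2 290.9] [ 21  21 344] [ 0.4119 -0.2604  0.07  ]
[418.8 307.7] [ 22  22 356] [ 0.4184 -0.3877  0.07  ]
[313.6 456.6] [15 14 68] [-0.1175 -0.3023  0.07  ]
```

View pics/c1.png

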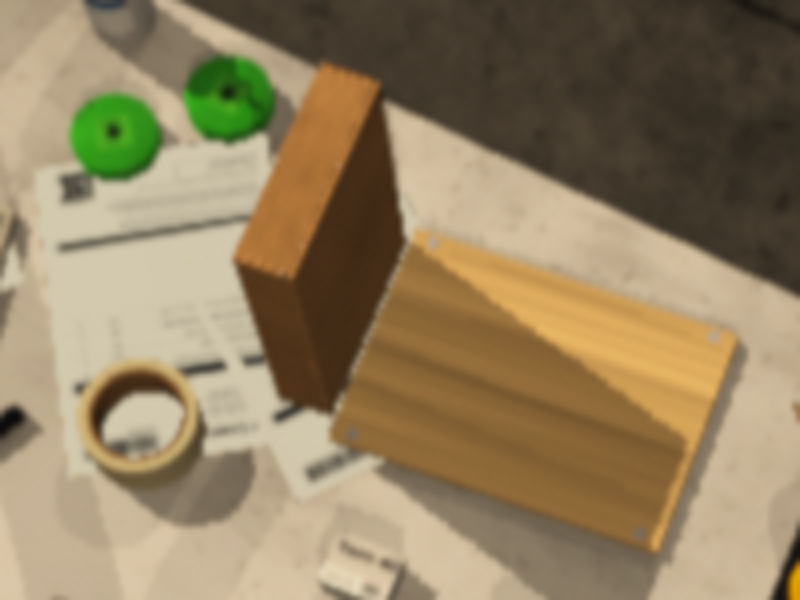

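View pics/c2.png

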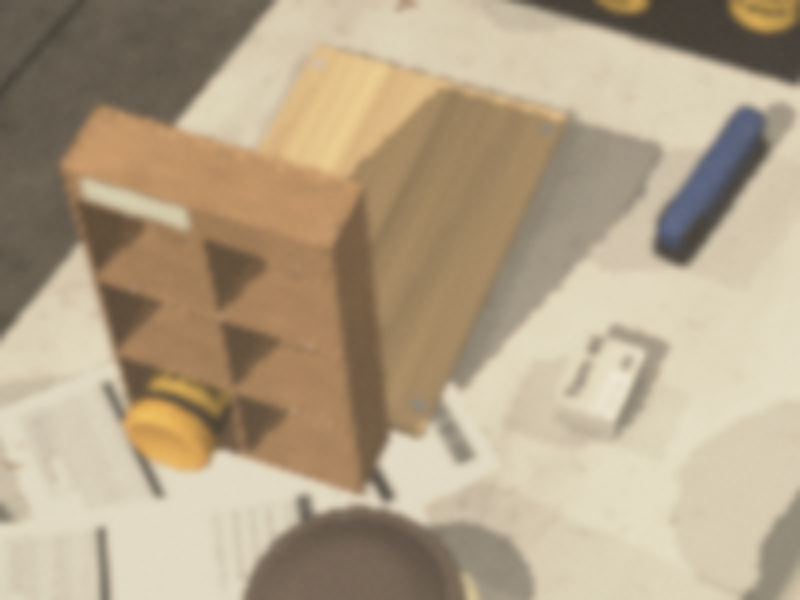

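Run:
```python
from h import *
s=snapshot('top')
P=[pt(s,180+u/4,110+v/4,z) for u,v,z in [(418,232,.012),(738,335,.012),(658,551,.012),(333,435,.012),(322,63,.29),(382,85,.29),(294,277,.29),(236,260,.29)]]
for p in P: print(p.round(4))
b=P[:4]; print([np.linalg.norm(b[i]-b[i-1]).round(3) for i in range(4)],'centre',np.mean(b,0).round(4))
bx=(b[1]-b[0])+(b[2]-b[3]); print('board yaw',np.degrees(np.arctan2(bx[1],bx[0])))
c=P[4:]; print([np.linalg.norm(c[i]-c[i-1]).round(3) for i in range(4)],'ctop',np.mean(c,0).round(4))
cx=(c[1]-c[0])+(c[2]-c[3]); print('yaw',np.degrees(np.arctan2(cx[1],cx[0])))
cy=(c[0]-c[3])+(c[1]-c[2]); print('yaw from y',np.degrees(np.arctan2(cy[1],cy[0]))-90)
o=observe(); print(R.from_rotvec(o['tcp_rot']).as_matrix().round(3))
```

```text
[0.6651 0.2343 0.012 ]
[ 0.7081 -0.0575  0.012 ]
[ 0.5022 -0.0858  0.012 ]
[0.4654 0.2059 0.012 ]
[0.6488 0.2887 0.29  ]
[0.6537 0.2386 0.29  ]
[0.4833 0.2178 0.29  ]
[0.4751 0.263  0.29  ]
[np.float64(0.202), np.float64(0.295), np.float64(0.208), np.float64(0.294)] centre [0.5852 0.0742 0.012 ]
board yaw -82.20724359109316
[np.float64(0.176), np.float64(0.05), np.float64(0.172), np.float64(0.046)] ctop [0.5652 0.252  0.29  ]
yaw -82.19098356256794
yaw from y -82.28326424634126
[[ 0.913 -0.409 -0.   ]
 [-0.409 -0.913 -0.001]
 [ 0.     0.001 -1.   ]]
```

The carton (176×50 mm measured) and board sizes agree with the description. Both yaws are −82.2°, and the header front centre is about (0.562, 0.277). One cell is filled, so all five spares are needed. Next is the helper for relative moves.

```bash
cat >> h.py <<'E'
def to(P,yang=None,o=None):
    """moves to TCP P with tool y at world angle yang (mod 180): first turn az, then shift (tool axes after the turn)"""
    o=o or observe(); M=R.from_rotvec(o['tcp_rot']).as_matrix(); a=np.degrees(np.arctan2(M[1,1],M[0,1])); az=0
    if yang is not None: az=-((yang-a+90)%180-90)
    M2=M@R.from_rotvec([0,0,np.radians(az)]).as_matrix()
    print('clock %.1f'%o['clock'],'q6 %.2f'%o['qpos'][5],'az %.1f'%az,'shift mm',(1000*M2.T@(np.array(P)-o['position'])).round(1),'tilt',M[2].round(3))
E
python3 - <<'E'
from h import *
to([.554,.336,.297],7.8)
E
```

```text
clock 0.2 q6 -0.26 az 58.1 shift mm [ 272.6 -264.3  -41.2] tilt [ 0.     0.001 -1.   ]
```

Emit:
move_arm(rows=[1, 0, 0, -5, 0, 0, 6.5, 1, 0, 0, -5, 0, 0, 6.5, 1, 0, 0, -5, 0, 0, 6.5, 1, 0, 0, -5, 0, 0, 6.5, 1, 0, 0, -5, 0, 0, 6.5, 1, 0, 0, -5, 0, 0, 6.5, 1, 0, 0, -5, 0, 0, 6.5, 1, 0, 0, -6, 0, 0, 6.5, 1, 0, 0, 0, 0, 0, 6.1])

```text
clock: 0.95
position: [0.2555, 0.5708, 0.2984]
tcp_rot: [-2.36, 2.071, 0.001]
contact_force: [0.1, 0.3, 0.8]
grip_width: -0.0002
gripper_force: 0.0
```

Emit:
move_arm(rows=[1, 22.7, -22, 0, 0, 0, 0, 1, 22.7, -22, 0, 0, 0, 0, 1, 22.7, -22, 0, 0, 0, 0, 1, 22.7, -22, 0, 0, 0, 0, 1, 22.7, -22, 0, 0, 0, 0, 1, 22.7, -22, 0, 0, 0, 0, 1, 22.7, -22, 0, 0, 0, 0, 1, 22.7, -22, 0, 0, 0, 0, 1, 22.7, -22, 0, 0, 0, 0, 1, 22.7, -22, 0, 0, 0, 0, 1, 22.7, -22, 0, 0, 0, 0, 1, 22.7, -22, 0, 0, 0, 0])

```text
clock: 1.95
position: [0.5547, 0.3352, 0.2971]
tcp_rot: [2.367, -2.065, -0.0]
contact_force: [1.3, 0.6, 0.4]
grip_width: 0.0002
gripper_force: 0.0
```

Run:
```python
from h import *
to([.554,.336,.297],7.8); to([.5618+.0136,.2768-.099,.297]); o=observe();print(o['position'],o['grip_width'])
snap('wrist','w1')
```

```text
clock 1.9 q6 -0.66 az -0.0 shift mm [-0.9  0.6  0.1] tilt [ 0.     0.001 -1.   ]
clock 1.9 q6 -0.66 az 0.0 shift mm [1.588e+02 8.000e-01 1.000e-01] tilt [ 0.     0.001 -1.   ]
[0.55469301 0.33520075 0.29706059] 0.0001816603640608491
```

View pics/w1.png

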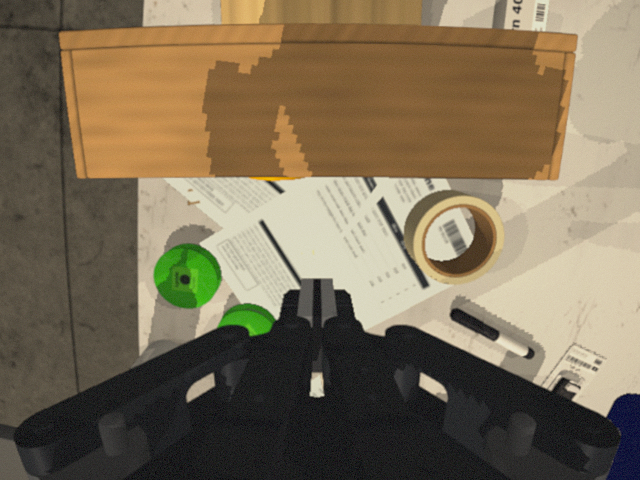

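The wrist view shows the closed fingers at column 316. They line up with the middle of the carton front edge, which spans columns 78–560. Pushing now.

Emit:
move_arm(rows=[1, 12, 0, 0, 0, 0, 0, 1, 12, 0, 0, 0, 0, 0, 1, 10, 0, 0, 0, 0, 0, 1, 6, 0, 0, 0, 0, 0, 1, 6, 0, 0, 0, 0, 0, 1, 6, 0, 0, 0, 0, 0, 1, 6, 0, 0, 0, 0, 0, 1, 6, 0, 0, 0, 0, 0, 1, 6, 0, 0, 0, 0, 0, 1, 6, 0, 0, 0, 0, 0, 1, 6, 0, 0, 0, 0, 0, 1, 6, 0, 0, 0, 0, 0])

```text
clock: 3.0
position: [0.5657, 0.2485, 0.2972]
tcp_rot: [2.367, -2.065, -0.0]
contact_force: [-0.5, 0.1, -0.5]
grip_width: 0.0002
gripper_force: 0.0
```

Emit:
move_arm(rows=[1, 6, 0, 0, 0, 0, 0, 1, 6, 0, 0, 0, 0, 0, 1, 6, 0, 0, 0, 0, 0, 1, 6, 0, 0, 0, 0, 0, 1, 6, 0, 0, 0, 0, 0, 1, 6, 0, 0, 0, 0, 0, 1, 6, 0, 0, 0, 0, 0, 1, 6, 0, 0, 0, 0, 0, 1, 6, 0, 0, 0, 0, 0])

```text
clock: 3.75
position: [0.5731, 0.1951, 0.2973]
tcp_rot: [-2.367, 2.065, -0.0]
contact_force: [0.7, -0.1, -0.8]
grip_width: 0.0
gripper_force: 0.0
```

Run:
```python
from h import *
o=observe();print(o['position'],o['contact_force'])
snap('scene','s2'); a=cv2.imread('pics/s2.png')[200:380,180:420]; cv2.imwrite('pics/s2c.png',cv2.resize(a,None,fx=3,fy=3))
```

```text
[0.57309361 0.19509084 0.29734147] [ 0.66656405 -0.06461784 -0.78584905]
```

View pics/s2c.png

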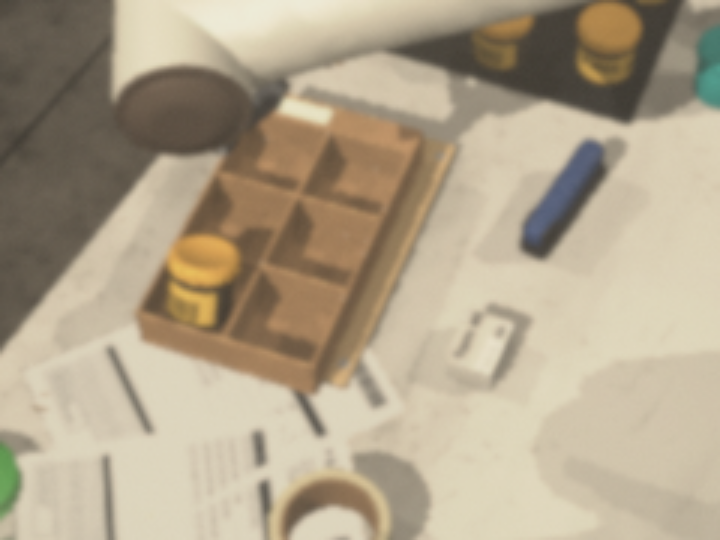

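The topple worked: the carton lies flat on the board, cells up, with one tub standing in the near-left cell at crop (203,280). The stapler, white box and tape roll look untouched. Next I'll move over the mat tub at (0.520, −0.228), which is yellow and at top-view pixel (387,257). The look-alikes there are red and turquoise, off the mat.

Run:
```python
from h import *
to([.52,-.228,.2],-37.2);to([.52,-.228,.2],52.8)
```

```text
clock 3.8 q6 -0.46 az 44.9 shift mm [ 368.4 -213.    97.5] tilt [ 0.  0. -1.]
clock 3.8 q6 -0.46 az -45.1 shift mm [213.  368.4  97.5] tilt [ 0.  0. -1.]
```

Emit:
move_arm(rows=[0, 0, 0, 0, 0, 0, 6.5, 0, 0, 0, 0, 0, 0, 6.5, 0, 0, 0, 0, 0, 0, 6.5, 0, 0, 0, 0, 0, 0, 6.5, 0, 0, 0, 0, 0, 0, 6.5, 0, 0, 0, 0, 0, 0, 6.5, 0, 0, 0, 0, 0, 0, 5.9])

```text
clock: 4.38
position: [0.573, 0.1956, 0.2973]
tcp_rot: [1.391, -2.817, 0.0]
contact_force: [0.1, -0.4, -0.1]
grip_width: 0.0832
gripper_force: 0.0
```

Emit:
move_arm(rows=[0, 30.7, -17.8, 8.1, 0, 0, 0, 0, 30.7, -17.8, 8.1, 0, 0, 0, 0, 30.7, -17.8, 8.1, 0, 0, 0, 0, 30.7, -17.8, 8.1, 0, 0, 0, 0, 30.7, -17.8, 8.1, 0, 0, 0, 0, 30.7, -17.8, 8.1, 0, 0, 0, 0, 30.7, -17.8, 8.1, 0, 0, 0, 0, 30.7, -17.8, 8.1, 0, 0, 0, 0, 30.7, -17.8, 8.1, 0, 0, 0, 0, 30.7, -17.8, 8.1, 0, 0, 0, 0, 30.7, -17.8, 8.1, 0, 0, 0, 0, 30.7, -17.2, 8.4, 0, 0, 0])

```text
clock: 5.38
position: [0.5203, -0.2284, 0.1997]
tcp_rot: [-1.399, 2.812, -0.001]
contact_force: [0.6, -0.5, 0.4]
grip_width: 0.0852
gripper_force: 0.0
```

```bash
cat >> h.py <<'E'
def tubs(s,z=.07,amin=60):
    im=cv2.cvtColor(s['pixels'],cv2.COLOR_RGB2HSV); m=cv2.inRange(im,(17,170,100),(30,255,255))
    n,l,st,c=cv2.connectedComponentsWithStats(m)
    for i in range(1,n):
        if st[i,4]>amin: print(c[i].round(1),st[i,2:],pt(s,*c[i],z).round(4))
E
python3 - <<'E'
from h import *
o=observe();print(o['position'],o['grip_width'])
s=snap('top','t3');tubs(s)
a=cv2.imread('pics/t3.png')[130:330,220:480]; a=cv2.resize(a,None,fx=3,fy=3)
w=snap('wrist','w3'); print(px(w,[.52,-.228,.072])); tubs(w,.072,800)
cv2.imwrite('pics/t3c.png',a)
E
```

```text
[ 0.52031355 -0.22840265  0.1997283 ] 0.08516606291950143
[14.9 33.5] [ 30   8 155] [0.6553 1.3577 0.07  ]
[12.4 78.1] [ 20  16 241] [0.4975 1.2493 0.07  ]
[279.6 172.9] [ 20  19 292] [0.6191 0.2234 0.07  ]
[387.2 257.8] [ 21  20 321] [ 0.5187 -0.2297  0.07  ]
[426.9 268.2] [ 21  21 344] [ 0.5466 -0.357   0.07  ]
[381.2 290.9] [ 22  21 364] [ 0.4119 -0.2605  0.07  ]
[418.5 308. ] [ 22  22 363] [ 0.4169 -0.3873  0.07  ]
[313.4 456.9] [15 15 75] [-0.1184 -0.302   0.07  ]
[318.79496596 243.72147729]
[293.9   7.5] [ 74  27 949] [ 0.4397 -0.3592  0.072 ]
[413.6 112.5] [ 101  102 7766] [ 0.4158 -0.2618  0.072 ]
[175.6 120.7] [ 109  100 8011] [ 0.5441 -0.3537  0.072 ]
[317.6 238.9] [  91   93 6294] [ 0.5185 -0.2313  0.072 ]
[225.9 326.5] [  54   93 2690] [ 0.6175 -0.2185  0.072 ]
```

View pics/t3c.png

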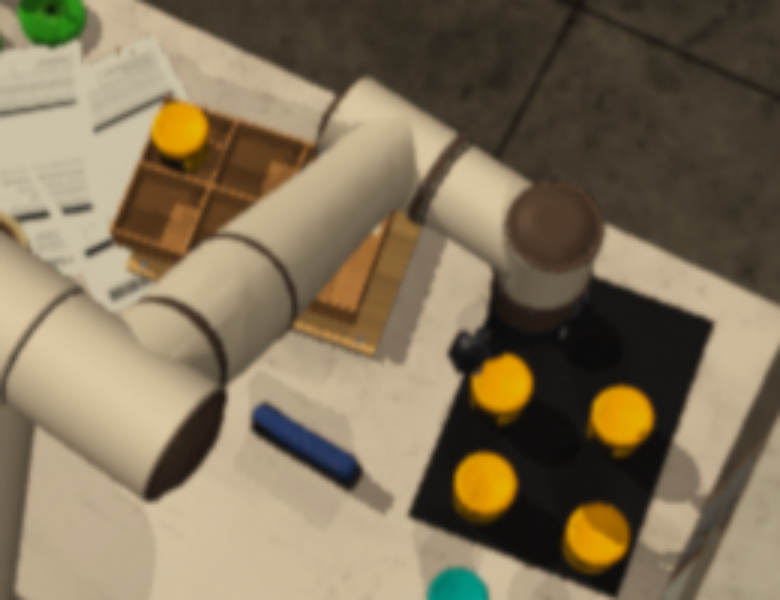

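View pics/w3.png

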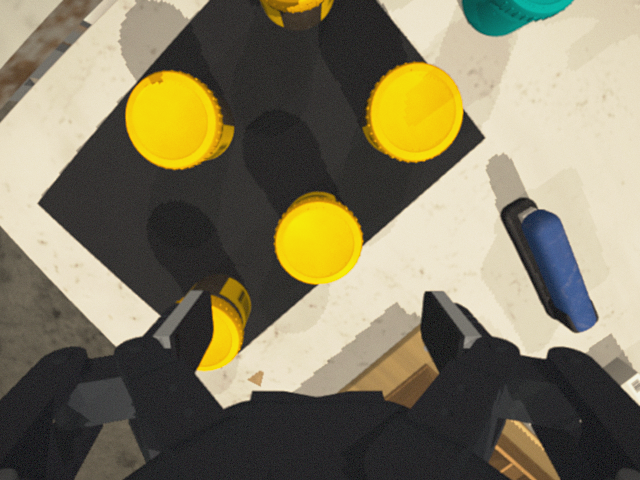

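The wrist view puts the target's yellow lid at (318,240). The calibration predicts (319,244), so they agree to about 2 mm. The turquoise look-alike is at (515,10), well away. Descending and gripping.

Emit:
move_arm(rows=[0, 0, 0, 16, 0, 0, 0, 0, 0, 0, 16, 0, 0, 0, 0, 0, 0, 16, 0, 0, 0, 0, 0, 0, 16, 0, 0, 0, 0, 0, 0, 16, 0, 0, 0, 0, 0, 0, 16, 0, 0, 0, 0, 0, 0, 16, 0, 0, 0, 0, 0, 0, 16, 0, 0, 0, 0, 0, 0, 2, 0, 0, 0, 0.6, 0, 0, 0, 0, 0, 0, 1, 0, 0, 0, 0, 0, 0, 1, 0, 0, 0, 0, 0, 0])

```text
clock: 6.48
position: [0.5218, -0.2267, 0.0715]
tcp_rot: [-1.399, 2.81, -0.003]
contact_force: [-0.5, 0.6, -1.0]
grip_width: 0.0626
gripper_force: 65.5
```

Emit:
move_arm(rows=[1, 0, 0, 0, 0, 0, 0, 1, 0, 0, 0, 0, 0, 0, 1, 0, 0, 0, 0, 0, 0, 1, 0, 0, 0, 0, 0, 0, 1, 0, 0, -5, 0, 0, 0, 1, 0, 0, -15, 0, 0, 0, 1, 0, 0, -20, 0, 0, 0, 1, 0, 0, -30, 0, 0, 0, 1, 0, 0, -30, 0, 0, 0, 1, 0, 0, -30, 0, 0, 0, 1, 0, 0, -20, 0, 0, 0])

```text
clock: 7.4
position: [0.5208, -0.2269, 0.2227]
tcp_rot: [-1.398, 2.811, -0.003]
contact_force: [-0.4, -0.2, -1.0]
grip_width: 0.0623
gripper_force: 65.8
```

Run:
```python
from h import *
o=observe();print(o['position'],o['grip_width'],o['contact_force'])
s=snap('wrist','w4'); tubs(s,.072,300)
```

```text
[ 0.52076641 -0.22693872  0.22267726] 0.062296464563672355 [-0.35804684 -0.2423319  -0.96030494]
[296.2   8.1] [  70   28 1031] [ 0.4386 -0.3601  0.072 ]
[404.9 106.5] [  92   93 6534] [ 0.4156 -0.2614  0.072 ]
[187.1 113.1] [  99   93 6710] [ 0.5445 -0.3537  0.072 ]
[315.5 306.1] [  176   180 22444] [ 0.5624 -0.1746  0.072 ]
[194.6 295.4] [  61   53 1575] [ 0.6374 -0.2428  0.072 ]
```

View pics/w4.png

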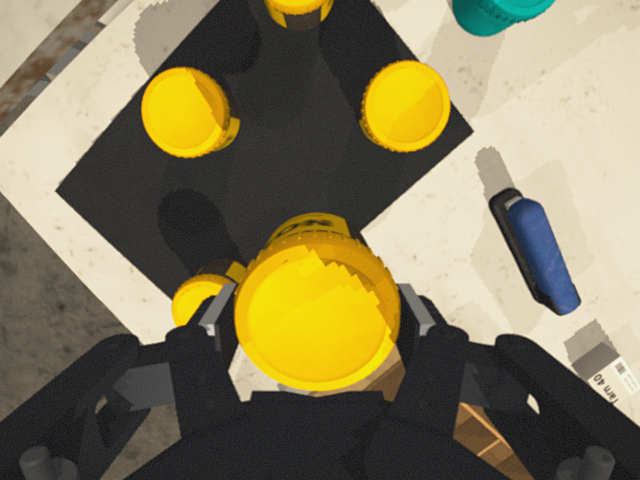

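The tub is held: opening 62.3 mm, lid centred between the pads at (317,312). The carton seems to have slid about 35 mm back, still within limits. I'll measure it from above with the wrist camera.

Run:
```python
from h import *
to([.625,.17,.32],-37.2)
```

```text
clock 7.5 q6 -0.52 az 0.1 shift mm [-378.9  157.9  -93.9] tilt [-0.003 -0.009 -1.   ]
```

Emit:
move_arm(rows=[1, -31.6, 13.2, -7.8, 0, 0, 0, 1, -31.6, 13.2, -7.8, 0, 0, 0, 1, -31.6, 13.2, -7.8, 0, 0, 0, 1, -31.6, 13.2, -7.8, 0, 0, 0, 1, -31.6, 13.2, -7.8, 0, 0, 0, 1, -31.6, 13.2, -7.8, 0, 0, 0, 1, -31.6, 13.2, -7.8, 0, 0, 0, 1, -31.6, 13.2, -7.8, 0, 0, 0, 1, -31.6, 13.2, -7.8, 0, 0, 0, 1, -31.6, 13.2, -7.8, 0, 0, 0, 1, -31.6, 13.2, -7.8, 0, 0, 0, 1, -31.6, 13.2, -7.8, 0, 0, 0])

```text
clock: 8.45
position: [0.6226, 0.1727, 0.3129]
tcp_rot: [1.398, -2.811, -0.001]
contact_force: [0.6, 0.5, -1.3]
grip_width: 0.0626
gripper_force: 65.9
```

```bash
cat >> h.py <<'E'
def cells(s,C,yaw,draw=None):
    "rim outline and cells for carton back centre C, yaw deg (carton z axis heading)"
    x=np.array([np.cos(np.radians(yaw)),np.sin(np.radians(yaw))]); y=np.array([-x[1],x[0]])
    g=lambda a,b,z:np.r_[np.array(C)+a*x+b*y,z]
    out={2*i+j+1:g(-.1+.086*i,-.043+.086*j,.053) for i in range(3) for j in range(2)}
    if draw:
        im=cv2.cvtColor(s['pixels'],cv2.COLOR_RGB2BGR)
        for i in range(3):
            for j in range(2):
                a,b=-.1+.086*i,-.043+.086*j
                q=np.array([px(s,g(a+p*.041,b+r*.041,.062)) for p,r in((1,1),(1,-1),(-1,-1),(-1,1))])
                cv2.polylines(im,[np.int32(q.round())],True,(255,0,0),1); cv2.putText(im,str(2*i+j+1),tuple(int(t) for t in px(s,g(a,b,.02))),0,.7,(0,0,255),2)
        q=np.array([px(s,g(p*.145,r*.088,.062)) for p,r in((1,1),(1,-1),(-1,-1),(-1,1))])
        cv2.polylines(im,[np.int32(q.round())],True,(0,255,0),1); cv2.imwrite('pics/'+draw+'.png',im)
    return out
E
python3 - <<'E'
from h import *
s=snap('wrist','w5'); cells(s,(.588,.113),-82.2,'w5d'); print(observe()['position'])
E
```

```text
[0.62489214 0.17837072 0.31364805]
```

View pics/w5d.png

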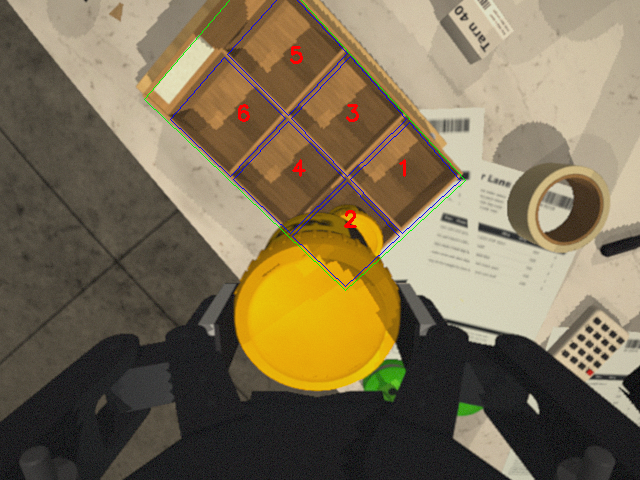

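The wrist picture, with the carton model drawn in, matches the dividers to 2–3 px (about 2 mm). Cell 2 holds its tub, seen at (360,225); cells 1, 3, 4, 5 and 6 are empty. This tub goes to cell 6.

Run:
```python
from h import *
s=snapshot('wrist'); c=cells(s,(.588,.113),-82.2); o=observe(); P=pt(s,317,314,o['position'][2]); print('held tub',P,o['position'])
for k in c: print(k,c[k].round(4))
to(np.r_[c[6][:2],.15],-37.2)
```

```text
held tub [0.62214865 0.17434199 0.31273509] [0.62382924 0.17572549 0.31273509]
1 [0.5318 0.2062 0.053 ]
2 [0.617  0.2179 0.053 ]
3 [0.5435 0.121  0.053 ]
4 [0.6287 0.1327 0.053 ]
5 [0.5552 0.0358 0.053 ]
6 [0.6404 0.0475 0.053 ]
clock 8.6 q6 -1.17 az 0.3 shift mm [ 92.3 -90.7 162.6] tilt [-0.001  0.    -1.   ]
```

Emit:
move_arm(rows=[1, 15.1, -15.1, 14, 0, 0, 0, 1, 15.1, -15.1, 14, 0, 0, 0, 1, 15.1, -15.1, 14, 0, 0, 0, 1, 15.1, -15.1, 14, 0, 0, 0, 1, 15.1, -15.1, 14, 0, 0, 0, 1, 15.1, -15.1, 14, 0, 0, 0, 1, 0, 0, 20, 0, 0, 0, 1, 0, 0, 20, 0, 0, 0, 1, 0, 0, 20, 0, 0, 0, 1, 0, 0, 19, 0, 0, 0, 1, 0, 0, 0, 0, 0, 0, 1, 0, 0, 0, 0, 0, 0])

```text
clock: 9.55
position: [0.6396, 0.0436, 0.149]
tcp_rot: [1.397, -2.81, -0.001]
contact_force: [0.6, -0.5, -0.9]
grip_width: 0.0625
gripper_force: 66.0
```

Run:
```python
from h import *
s=snap('wrist','w6'); c=cells(s,(.588,.113),-82.2,'w6d'); o=observe()['position'];print(o)
to(np.r_[c[6][:2],.090],-37.2)
```

```text
[0.64069405 0.04396332 0.15065959]
clock 9.6 q6 -0.97 az 0.1 shift mm [-2.7  2.4 60.7] tilt [ 0.001 -0.    -1.   ]
```

View pics/w6d.png

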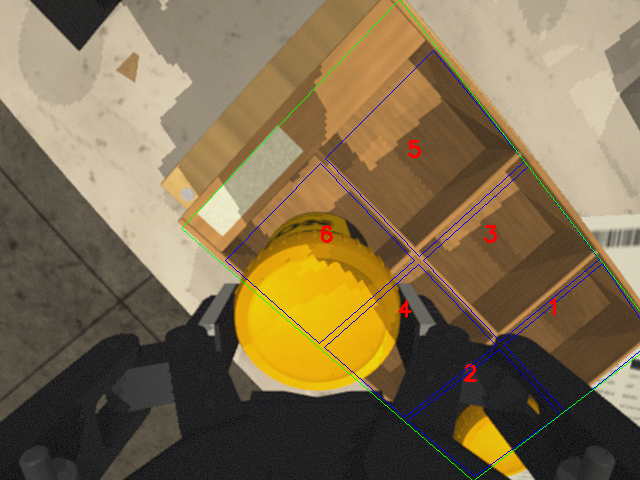

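The close view shows the dividers about 6 px (3 mm) further toward the header than my model, so the centre becomes (0.588, 0.110). The tub is then already over cell 6. Lowering and releasing.

Emit:
move_arm(rows=[1, 0, 0, 10, 0, 0, 0, 1, 0, 0, 10, 0, 0, 0, 1, 0, 0, 10, 0, 0, 0, 1, 0, 0, 10, 0, 0, 0, 1, 0, 0, 8, 0, 0, 0, 1, 0, 0, 6, 0, 0, 0, 1, 0, 0, 5, 0, 0, 0, 1, 0, 0, 1, 0, 0, 0, 1, 0, 0, 0, 0, 0, 0])

```text
clock: 10.35
position: [0.6406, 0.0444, 0.09]
tcp_rot: [1.399, -2.812, 0.0]
contact_force: [-0.4, -0.1, -1.3]
grip_width: 0.0625
gripper_force: 66.0
```

Emit:
move_arm(rows=[0.3, 0, 0, 0, 0, 0, 0, 0.15, 0, 0, 0, 0, 0, 0, 0.15, 0, 0, 0, 0, 0, 0, 0.15, 0, 0, -5, 0, 0, 0, 0.15, 0, 0, -20, 0, 0, 0, 0.15, 0, 0, -35, 0, 0, 0, 0, 0, 0, -40, 0, 0, 0, 0, 0, 0, -30, 0, 0, 0])

```text
clock: 11.02
position: [0.6415, 0.0444, 0.2246]
tcp_rot: [-1.398, 2.809, -0.003]
contact_force: [-0.3, 0.3, 0.5]
grip_width: 0.0852
gripper_force: 0.0
```

Run:
```python
from h import *
s=snap('top');tubs(s); to([.4119,-.2605,.2],-37.2)
```

```text
[14.9 33.5] [ 30   8 155] [0.6553 1.3577 0.07  ]
[12.4 78.1] [ 20  16 241] [0.4975 1.2493 0.07  ]
[279.8 172.9] [ 19  19 284] [0.6195 0.2229 0.07  ]
[329.7 189.1] [ 21  20 318] [0.6452 0.0455 0.07  ]
[401.9 225.7] [ 19  20 303] [ 0.6403 -0.2244  0.07  ]
[427.1 268.5] [ 20  20 315] [ 0.546  -0.3579  0.07  ]
[381.  290.9] [ 21  21 356] [ 0.4114 -0.26    0.07  ]
[419.1 307.8] [ 21  21 352] [ 0.4183 -0.3886  0.07  ]
[313.4 456.8] [15 15 74] [-0.1183 -0.3019  0.07  ]
clock 11.1 q6 -0.97 az 0.2 shift mm [384.    1.3  27.5] tilt [-0.011 -0.013 -1.   ]
```

The tub is in cell 6; its lid reads about (0.638, 0.042) against the cell at (0.641, 0.045). All other tubs are where they were. Next tub is at (0.413, −0.261).

Emit:
move_arm(rows=[0, 31.9, 0.1, 2, 0, 0, 0, 0, 31.9, 0.1, 2, 0, 0, 0, 0, 31.9, 0.1, 2, 0, 0, 0, 0, 31.9, 0.1, 2, 0, 0, 0, 0, 31.9, 0.1, 2, 0, 0, 0, 0, 31.9, 0.1, 2, 0, 0, 0, 0, 31.9, 0.1, 2, 0, 0, 0, 0, 31.9, 0.1, 2, 0, 0, 0, 0, 31.9, 0.1, 2, 0, 0, 0, 0, 31.9, 0.1, 2, 0, 0, 0, 0, 31.9, 0.1, 2, 0, 0, 0, 0, 31.9, 0.1, 2, 0, 0, 0])

```text
clock: 12.07
position: [0.4078, -0.2612, 0.1972]
tcp_rot: [-1.399, 2.811, -0.002]
contact_force: [-0.2, -1.1, 0.3]
grip_width: 0.0852
gripper_force: 0.0
```

Run:
```python
from h import *
s=snap('wrist'); o=observe(); print(o['position']); tubs(s,.070,800); to([.413,-.261,.0715],-37.2)
```

```text
[ 0.4044106  -0.263391    0.19649327]
[194.1 100.4] [ 107  102 8256] [ 0.4168 -0.3846  0.07  ]
[312.2 237.4] [  91   93 6372] [ 0.4113 -0.2629  0.07  ]
[100.5 241.1] [ 112   91 6600] [ 0.5384 -0.3551  0.07  ]
clock 12.1 q6 -0.41 az -0.1 shift mm [ -7.2  -5.6 125. ] tilt [ 0.001  0.001 -1.   ]
```

Emit:
move_arm(rows=[0, -3, -2.5, 10, 0, 0, 0, 0, -3, -2.5, 16, 0, 0, 0, 0, 0, 0, 16, 0, 0, 0, 0, 0, 0, 16, 0, 0, 0, 0, 0, 0, 16, 0, 0, 0, 0, 0, 0, 16, 0, 0, 0, 0, 0, 0, 16, 0, 0, 0, 0, 0, 0, 14, 0, 0, 0, 0, 0, 0, 5, 0, 0, 0, 0.6, 0, 0, 0, 0, 0, 0, 1, 0, 0, 0, 0, 0, 0, 1, 0, 0, 0, 0, 0, 0])

```text
clock: 13.12
position: [0.4173, -0.2584, 0.0725]
tcp_rot: [-1.399, 2.811, -0.002]
contact_force: [-0.1, -0.6, -1.8]
grip_width: 0.0624
gripper_force: 65.5
```

Emit:
move_arm(rows=[1, 0, 0, 0, 0, 0, 0, 1, 0, 0, 0, 0, 0, 0, 1, 0, 0, 0, 0, 0, 0, 1, 0, 0, 0, 0, 0, 0, 1, 0, 0, -5, 0, 0, 0, 1, 0, 0, -15, 0, 0, 0, 1, 0, 0, -20, 0, 0, 0, 1, 0, 0, -30, 0, 0, 0, 1, 0, 0, -30, 0, 0, 0, 1, 0, 0, -30, 0, 0, 0, 1, 0, 0, -20, 0, 0, 0])

```text
clock: 14.03
position: [0.4166, -0.2587, 0.2243]
tcp_rot: [-1.398, 2.811, -0.004]
contact_force: [0.4, -0.5, -1.3]
grip_width: 0.0623
gripper_force: 65.9
```

Run:
```python
from h import *
s=snap('wrist'); o=observe(); print(o['position'],o['grip_width']); tubs(s,.070,800); c=cells(s,(.588,.110),-82.2); to(np.r_[c[5][:2],.2],-37.2)
```

```text
[ 0.41838424 -0.25952145  0.22776126] 0.06277850143083673
[212.3  94.1] [  95   93 6714] [ 0.4176 -0.385   0.07  ]
[124.  224.1] [ 100   83 5576] [ 0.5399 -0.3552  0.07  ]
[316.4 299.6] [  167   177 21980] [ 0.4551 -0.2093  0.07  ]
clock 14.1 q6 -0.42 az 0.1 shift mm [-315.5   68.1   27.8] tilt [-0.002 -0.01  -1.   ]
```

Emit:
move_arm(rows=[1, -28.9, 6.2, 2.4, 0, 0, 0, 1, -28.9, 6.2, 2.4, 0, 0, 0, 1, -28.9, 6.2, 2.4, 0, 0, 0, 1, -28.9, 6.2, 2.4, 0, 0, 0, 1, -28.9, 6.2, 2.4, 0, 0, 0, 1, -28.9, 6.2, 2.4, 0, 0, 0, 1, -28.9, 6.2, 2.4, 0, 0, 0, 1, -28.9, 6.2, 2.4, 0, 0, 0, 1, -28.9, 6.2, 2.4, 0, 0, 0, 1, -28.9, 6.2, 2.4, 0, 0, 0, 1, -28.9, 6.2, 2.4, 0, 0, 0, 1, 0, 0, 0, 0, 0, 0])

```text
clock: 15.08
position: [0.5554, 0.0399, 0.1938]
tcp_rot: [-1.404, 2.81, 0.0]
contact_force: [0.5, -0.5, -0.6]
grip_width: 0.0624
gripper_force: 65.9
```

Emit:
move_arm(rows=[1, 0, 0, 0, 0, 0, 0, 1, 0, 0, 0, 0, 0, 0])

```text
clock: 15.25
position: [0.553, 0.036, 0.1943]
tcp_rot: [1.398, -2.811, -0.001]
contact_force: [0.3, -0.4, -1.3]
grip_width: 0.0628
gripper_force: 65.9
```

Run:
```python
from h import *
s=snap('wrist','w7'); o=observe()['position']; print(o); c=cells(s,(.588,.110),-82.2); to(np.r_[c[5][:2],.091],-37.2)
# held lid: fit circle of the yellow blob in the gripper
im=cv2.cvtColor(s['pixels'],cv2.COLOR_RGB2HSV); m=cv2.inRange(im,(17,170,100),(30,255,255))
cn=max(cv2.findContours(m,0,1)[0],key=cv2.contourArea); (u,v),r=cv2.minEnclosingCircle(cn); x,y,w,h=cv2.boundingRect(cn); print('circ',u,v,r,x,y,w,h)
print('lid from bottom arc', pt(s,x+w/2,y+h-w/2,o[2]))
```

```text
[0.55297732 0.03560008 0.19458302]
clock 15.3 q6 -1.01 az 0.0 shift mm [  0.8  -3.5 103.6] tilt [ 0.001  0.001 -1.   ]
circ 291.5 306.0 109.82382202148438 183 207 218 178
lid from bottom arc [0.54790395 0.0142515  0.19458302]
```

Emit:
move_arm(rows=[1, -1.5, -1.7, 16, 0, 0, 0, 1, -1.5, -1.8, 16, 0, 0, 0, 1, 0, 0, 14, 0, 0, 0, 1, 0, 0, 12, 0, 0, 0, 1, 0, 0, 10, 0, 0, 0, 1, 0, 0, 10, 0, 0, 0, 1, 0, 0, 8, 0, 0, 0, 1, 0, 0, 7, 0, 0, 0, 1, 0, 0, 6, 0, 0, 0, 1, 0, 0, 4, 0, 0, 0, 1, 0, 0, 0, 0, 0, 0])

```text
clock: 16.22
position: [0.5579, 0.0365, 0.0912]
tcp_rot: [1.398, -2.812, -0.0]
contact_force: [-0.6, -0.1, -1.8]
grip_width: 0.0621
gripper_force: 65.9
```

Emit:
move_arm(rows=[0.3, 0, 0, 0, 0, 0, 0, 0.15, 0, 0, 0, 0, 0, 0, 0.15, 0, 0, 0, 0, 0, 0, 0.15, 0, 0, -5, 0, 0, 0, 0.15, 0, 0, -20, 0, 0, 0, 0.15, 0, 0, -35, 0, 0, 0, 0, 0, 0, -40, 0, 0, 0, 0, 0, 0, -30, 0, 0, 0])

```text
clock: 16.88
position: [0.5591, 0.0366, 0.226]
tcp_rot: [-1.398, 2.809, -0.002]
contact_force: [0.6, 0.3, 0.1]
grip_width: 0.0856
gripper_force: 0.0
```

Run:
```python
from h import *
s=snap('top');tubs(s); to([.4165,-.387,.2],-37.2);to([.546,-.357,.2],-37.2);to([.6395,-.224,.2],-37.2)
```

```text
[14.8 33.5] [ 30   8 157] [0.6551 1.3581 0.07  ]
[12.4 78.2] [ 20  16 242] [0.4974 1.2492 0.07  ]
[279.6 172.9] [ 20  19 293] [0.6192 0.2233 0.07  ]
[330.5 192.4] [ 21  15 185] [0.6358 0.0375 0.07  ]
[320.4 211.1] [ 21  21 342] [0.561 0.036 0.07 ]
[401.5 225.8] [ 21  23 336] [ 0.6391 -0.2235  0.07  ]
[427.1 268.3] [ 21  23 348] [ 0.5467 -0.3574  0.07  ]
[418.9 308.1] [ 21  22 349] [ 0.4173 -0.3886  0.07  ]
[313.4 456.8] [15 15 74] [-0.1183 -0.3019  0.07  ]
clock 16.9 q6 -1.00 az 0.2 shift mm [ 426.3 -139.8   29.3] tilt [-0.012 -0.012 -1.   ]
clock 16.9 q6 -1.00 az 0.2 shift mm [ 324.2 -224.8   31.5] tilt [-0.012 -0.012 -1.   ]
clock 16.9 q6 -1.00 az 0.2 shift mm [ 161.7 -218.8   33.3] tilt [-0.012 -0.012 -1.   ]
```

The second tub sits in cell 5. Next is the tub at (0.546, −0.357).

Emit:
move_arm(rows=[0, 29.5, -20.4, 2.8, 0, 0, 0, 0, 29.5, -20.4, 2.8, 0, 0, 0, 0, 29.5, -20.4, 2.8, 0, 0, 0, 0, 29.5, -20.4, 2.8, 0, 0, 0, 0, 29.5, -20.4, 2.8, 0, 0, 0, 0, 29.5, -20.4, 2.8, 0, 0, 0, 0, 29.5, -20.4, 2.8, 0, 0, 0, 0, 29.5, -20.4, 2.8, 0, 0, 0, 0, 29.5, -20.4, 2.8, 0, 0, 0, 0, 29.5, -20.4, 2.8, 0, 0, 0, 0, 29.5, -20.4, 2.8, 0, 0, 0, 0, 0, 0, 0, 0, 0, 0])

```text
clock: 17.93
position: [0.5405, -0.3629, 0.1905]
tcp_rot: [1.391, -2.816, 0.002]
contact_force: [0.4, 0.7, 0.8]
grip_width: 0.0853
gripper_force: 0.0
```

Emit:
move_arm(rows=[0, 0, 0, 0, 0, 0, 0, 0, 0, 0, 0, 0, 0, 0])

```text
clock: 18.1
position: [0.5413, -0.3575, 0.1913]
tcp_rot: [-1.398, 2.813, 0.0]
contact_force: [-0.2, -0.7, -0.6]
grip_width: 0.0853
gripper_force: 0.0
```

Run:
```python
from h import *
s=snap('wrist'); o=observe(); print(o['position']); tubs(s,.070,800); to([.546,-.357,.0715],-37.2)
```

```text
[ 0.54161973 -0.35683578  0.19158895]
[434.7  93.4] [ 108  105 8565] [ 0.4229 -0.3891  0.07  ]
[310.6 239.4] [  92   95 6699] [ 0.5454 -0.3598  0.07  ]
clock 18.1 q6 -0.31 az 0.1 shift mm [ -2.5  -3.6 120.1] tilt [-0. -0. -1.]
```

Emit:
move_arm(rows=[0, 0, -2, 10, 0, 0, 0, 0, 0, -2, 16, 0, 0, 0, 0, 0, 0, 16, 0, 0, 0, 0, 0, 0, 16, 0, 0, 0, 0, 0, 0, 16, 0, 0, 0, 0, 0, 0, 16, 0, 0, 0, 0, 0, 0, 14, 0, 0, 0, 0, 0, 0, 11, 0, 0, 0, 0, 0, 0, 5, 0, 0, 0, 0.6, 0, 0, 0, 0, 0, 0, 1, 0, 0, 0, 0, 0, 0, 1, 0, 0, 0, 0, 0, 0])

```text
clock: 19.15
position: [0.5457, -0.3602, 0.0727]
tcp_rot: [-1.399, 2.811, -0.003]
contact_force: [0.4, 0.3, -1.0]
grip_width: 0.0622
gripper_force: 65.5
```

Emit:
move_arm(rows=[1, 0, 0, 0, 0, 0, 0, 1, 0, 0, 0, 0, 0, 0, 1, 0, 0, 0, 0, 0, 0, 1, 0, 0, 0, 0, 0, 0, 1, 0, 0, -5, 0, 0, 0, 1, 0, 0, -15, 0, 0, 0, 1, 0, 0, -20, 0, 0, 0, 1, 0, 0, -30, 0, 0, 0, 1, 0, 0, -30, 0, 0, 0, 1, 0, 0, -30, 0, 0, 0, 1, 0, 0, -20, 0, 0, 0, 1, 0, 0, 0, 0, 0, 0])

```text
clock: 20.15
position: [0.5465, -0.3614, 0.2272]
tcp_rot: [-1.397, 2.807, -0.013]
contact_force: [0.7, -0.9, -0.4]
grip_width: 0.0621
gripper_force: 65.8
```

Run:
```python
from h import *
s=snap('wrist'); o=observe(); print(o['position'],o['grip_width']); tubs(s,.070,800); c=cells(s,(.588,.110),-82.2); to(np.r_[c[4][:2],.2],-37.2)
```

```text
[ 0.54547816 -0.36050551  0.22401183] 0.06250764264038214
[430.8  99.3] [  93   92 6504] [ 0.4226 -0.389   0.07  ]
[316.6 314.6] [  164   177 21532] [ 0.5953 -0.3001  0.07  ]
clock 20.2 q6 -0.31 az 0.1 shift mm [-440.8  230.2   23.5] tilt [-0.001 -0.005 -1.   ]
```

Emit:
move_arm(rows=[1, -29, 15, 1.5, 0, 0, 0, 1, -29, 15, 1.5, 0, 0, 0, 1, -29, 15, 1.5, 0, 0, 0, 1, -29, 15, 1.5, 0, 0, 0, 1, -29, 15, 1.5, 0, 0, 0, 1, -29, 15, 1.5, 0, 0, 0, 1, -29, 15, 1.5, 0, 0, 0, 1, -29, 15, 1.5, 0, 0, 0, 1, -29, 15, 1.5, 0, 0, 0, 1, -29, 15, 1.5, 0, 0, 0, 1, -29, 15, 1.5, 0, 0, 0, 1, -29, 15, 1.5, 0, 0, 0])

```text
clock: 21.2
position: [0.6099, 0.0275, 0.201]
tcp_rot: [1.397, -2.81, -0.002]
contact_force: [0.4, 0.2, -1.4]
grip_width: 0.0627
gripper_force: 65.9
```

Emit:
move_arm(rows=[1, -29, 15, 1.5, 0, 0, 0, 1, -29, 15, 1.5, 0, 0, 0, 1, -20, 12, 1.5, 0, 0, 0, 1, -13, 8, 1, 0, 0, 0, 1, 0, 0, 0, 0, 0, 0, 1, 0, 0, 0, 0, 0, 0, 1, 0, 0, 0, 0, 0, 0])

```text
clock: 21.78
position: [0.6256, 0.1279, 0.1968]
tcp_rot: [1.397, -2.811, -0.0]
contact_force: [-0.5, 0.2, -1.0]
grip_width: 0.0623
gripper_force: 65.9
```

Run:
```python
from h import *
s=snap('wrist'); o=observe()['position']; print(o); c=cells(s,(.588,.110),-82.2,'w8d'); to(np.r_[c[4][:2],.091],-37.2)
```

```text
[0.62575433 0.12761631 0.19719691]
clock 21.8 q6 -1.10 az 0.0 shift mm [ -3.6  -1.2 106.2] tilt [ 0.001  0.001 -1.   ]
```

View pics/w8d.png

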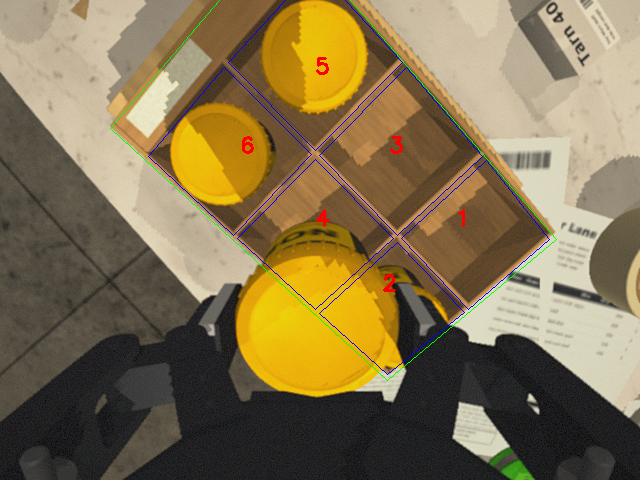

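The overlay fits to within about 2 px, with tubs seated in 5, 6 and 2. Lowering into cell 4.

Emit:
move_arm(rows=[1, -2, -1, 16, 0, 0, 0, 1, 0, 0, 16, 0, 0, 0, 1, 0, 0, 15, 0, 0, 0, 1, 0, 0, 14, 0, 0, 0, 1, 0, 0, 10, 0, 0, 0, 1, 0, 0, 10, 0, 0, 0, 1, 0, 0, 8, 0, 0, 0, 1, 0, 0, 7, 0, 0, 0, 1, 0, 0, 6, 0, 0, 0, 1, 0, 0, 4, 0, 0, 0, 1, 0, 0, 0, 0, 0, 0])

```text
clock: 22.75
position: [0.6278, 0.1298, 0.0908]
tcp_rot: [1.398, -2.812, -0.0]
contact_force: [0.7, 0.7, -1.1]
grip_width: 0.0625
gripper_force: 65.9
```

Emit:
move_arm(rows=[0.3, 0, 0, 0, 0, 0, 0, 0.15, 0, 0, 0, 0, 0, 0, 0.15, 0, 0, 0, 0, 0, 0, 0.15, 0, 0, -5, 0, 0, 0, 0.15, 0, 0, -20, 0, 0, 0, 0.15, 0, 0, -35, 0, 0, 0, 0, 0, 0, -40, 0, 0, 0, 0, 0, 0, -30, 0, 0, 0])

```text
clock: 23.42
position: [0.629, 0.1299, 0.226]
tcp_rot: [-1.398, 2.809, -0.002]
contact_force: [0.8, -0.6, 1.5]
grip_width: 0.0852
gripper_force: 0.0
```

Run:
```python
from h import *
s=snap('top');tubs(s); to([.4165,-.387,.2],-37.2);to([.6395,-.224,.2],-37.2)
```

```text
[14.8 33.5] [ 30   8 155] [0.6552 1.3583 0.07  ]
[12.4 78.1] [ 20  16 241] [0.4975 1.2493 0.07  ]
[279.2 173.3] [ 20  19 276] [0.6174 0.2239 0.07  ]
[304.5 180.1] [ 20  19 306] [0.635 0.136 0.07 ]
[329.7 189.1] [ 21  20 318] [0.6452 0.0455 0.07  ]
[320.4 211.1] [ 21  21 340] [0.561 0.036 0.07 ]
[401.6 225.7] [ 21  23 332] [ 0.6395 -0.2236  0.07  ]
[418.7 307.7] [ 22  23 377] [ 0.4182 -0.3874  0.07  ]
[313.4 456.8] [15 15 74] [-0.1183 -0.3019  0.07  ]
clock 23.5 q6 -1.10 az 0.2 shift mm [ 543.  -140.9   27.7] tilt [-0.013 -0.011 -1.   ]
clock 23.5 q6 -1.10 az 0.2 shift mm [ 278.4 -219.9   32. ] tilt [-0.013 -0.011 -1.   ]
```

Cell 4 is filled. Next is the tub at (0.639, −0.224).

Emit:
move_arm(rows=[0, 25.3, -20, 2.5, 0, 0, 0, 0, 25.3, -20, 2.5, 0, 0, 0, 0, 25.3, -20, 2.5, 0, 0, 0, 0, 25.3, -20, 2.5, 0, 0, 0, 0, 25.3, -20, 2.5, 0, 0, 0, 0, 25.3, -20, 2.5, 0, 0, 0, 0, 25.3, -20, 2.5, 0, 0, 0, 0, 25.3, -20, 2.5, 0, 0, 0, 0, 25.3, -20, 2.5, 0, 0, 0, 0, 25.3, -20, 2.5, 0, 0, 0, 0, 25.3, -20, 2.5, 0, 0, 0, 0, 0, 0, 0, 0, 0, 0])

```text
clock: 24.47
position: [0.635, -0.2299, 0.1939]
tcp_rot: [1.391, -2.816, 0.001]
contact_force: [0.4, 0.7, -0.9]
grip_width: 0.0857
gripper_force: 0.0
```

Emit:
move_arm(rows=[0, 0, 0, 0, 0, 0, 0, 0, 0, 0, 0, 0, 0, 0])

```text
clock: 24.63
position: [0.6357, -0.2248, 0.1945]
tcp_rot: [-1.398, 2.813, -0.0]
contact_force: [0.9, -0.5, -0.2]
grip_width: 0.0856
gripper_force: 0.0
```

Run:
```python
from h import *
s=snap('wrist'); o=observe(); print(o['position']); tubs(s,.070,800); to([.639,-.225,.0715],-37.2)
```

```text
[ 0.63581314 -0.22415725  0.19468372]
[311.2 240.7] [  91   91 6342] [ 0.6406 -0.2254  0.07  ]
[514.7 462.4] [  63   40 1441] [0.6201 0.0576 0.07  ]
clock 24.7 q6 -0.55 az 0.1 shift mm [ -1.2  -3.  123.2] tilt [-0.    -0.001 -1.   ]
```

Emit:
move_arm(rows=[0, -1, -2, 12, 0, 0, 0, 0, 0, -2, 16, 0, 0, 0, 0, 0, 0, 16, 0, 0, 0, 0, 0, 0, 16, 0, 0, 0, 0, 0, 0, 16, 0, 0, 0, 0, 0, 0, 16, 0, 0, 0, 0, 0, 0, 15, 0, 0, 0, 0, 0, 0, 11, 0, 0, 0, 0, 0, 0, 5, 0, 0, 0, 0.6, 0, 0, 0, 0, 0, 0, 1, 0, 0, 0, 0, 0, 0, 1, 0, 0, 0, 0, 0, 0])

```text
clock: 25.68
position: [0.6406, -0.2264, 0.0727]
tcp_rot: [-1.399, 2.81, -0.003]
contact_force: [-0.1, -0.3, -1.0]
grip_width: 0.0628
gripper_force: 65.5
```

Emit:
move_arm(rows=[1, 0, 0, 0, 0, 0, 0, 1, 0, 0, 0, 0, 0, 0, 1, 0, 0, 0, 0, 0, 0, 1, 0, 0, 0, 0, 0, 0, 1, 0, 0, -5, 0, 0, 0, 1, 0, 0, -15, 0, 0, 0, 1, 0, 0, -20, 0, 0, 0, 1, 0, 0, -30, 0, 0, 0, 1, 0, 0, -30, 0, 0, 0, 1, 0, 0, -30, 0, 0, 0, 1, 0, 0, -20, 0, 0, 0, 1, 0, 0, 0, 0, 0, 0])

```text
clock: 26.68
position: [0.6416, -0.2274, 0.2276]
tcp_rot: [-1.396, 2.805, -0.011]
contact_force: [0.4, 0.3, -0.5]
grip_width: 0.0625
gripper_force: 65.8
```

Run:
```python
from h import *
s=snap('wrist'); o=observe(); print(o['position'],o['grip_width']); tubs(s,.070,800); c=cells(s,(.588,.110),-82.2); to(np.r_[c[3][:2],.2],-37.2)
```

```text
[ 0.64042302 -0.22678689  0.22435591] 0.06287802463016527
[317.1 318.6] [  164   171 20629] [ 0.6928 -0.1622  0.07  ]
[484.6 440.8] [  64   57 1990] [0.6419 0.0507 0.07  ]
clock 26.7 q6 -0.55 az 0.1 shift mm [-216.   285.8   23.5] tilt [-0.003 -0.005 -1.   ]
```

Emit:
move_arm(rows=[1, -19.4, 26, 2.1, 0, 0, 0, 1, -19.4, 26, 2.1, 0, 0, 0, 1, -19.4, 26, 2.1, 0, 0, 0, 1, -19.4, 26, 2.1, 0, 0, 0, 1, -19.4, 26, 2.1, 0, 0, 0, 1, -19.4, 26, 2.1, 0, 0, 0, 1, -19.4, 26, 2.1, 0, 0, 0, 1, -19.4, 26, 2.1, 0, 0, 0, 1, -19.4, 26, 2.1, 0, 0, 0, 1, -19.4, 26, 2.1, 0, 0, 0, 1, -19.4, 26, 2.1, 0, 0, 0, 1, 0, 0, 0, 0, 0, 0])

```text
clock: 27.73
position: [0.5378, 0.1199, 0.196]
tcp_rot: [1.404, -2.807, -0.002]
contact_force: [0.1, -0.2, -1.4]
grip_width: 0.0625
gripper_force: 66.1
```

Emit:
move_arm(rows=[1, 0, 0, 0, 0, 0, 0, 1, 0, 0, 0, 0, 0, 0])

```text
clock: 27.9
position: [0.5394, 0.116, 0.1969]
tcp_rot: [1.398, -2.81, -0.0]
contact_force: [-0.4, -0.4, -1.8]
grip_width: 0.063
gripper_force: 66.1
```

Run:
```python
from h import *
s=snap('wrist'); o=observe()['position']; print(o); c=cells(s,(.588,.110),-82.2); to(np.r_[c[3][:2],.091],-37.2)
```

```text
[0.53974109 0.11556847 0.19714059]
clock 27.9 q6 -1.15 az 0.0 shift mm [ -4.4  -1.6 106.1] tilt [ 0.002  0.001 -1.   ]
```

Emit:
move_arm(rows=[1, -1.5, -1.5, 16, 0, 0, 0, 1, 0, 0, 16, 0, 0, 0, 1, 0, 0, 15, 0, 0, 0, 1, 0, 0, 14, 0, 0, 0, 1, 0, 0, 10, 0, 0, 0, 1, 0, 0, 10, 0, 0, 0, 1, 0, 0, 8, 0, 0, 0, 1, 0, 0, 7, 0, 0, 0, 1, 0, 0, 6, 0, 0, 0, 1, 0, 0, 4, 0, 0, 0, 1, 0, 0, 0, 0, 0, 0])

```text
clock: 28.87
position: [0.5419, 0.1165, 0.0914]
tcp_rot: [1.398, -2.812, -0.0]
contact_force: [-0.5, 0.9, -0.8]
grip_width: 0.0625
gripper_force: 66.1
```

Emit:
move_arm(rows=[0.3, 0, 0, 0, 0, 0, 0, 0.15, 0, 0, 0, 0, 0, 0, 0.15, 0, 0, 0, 0, 0, 0, 0.15, 0, 0, -5, 0, 0, 0, 0.15, 0, 0, -20, 0, 0, 0, 0.15, 0, 0, -35, 0, 0, 0, 0, 0, 0, -40, 0, 0, 0, 0, 0, 0, -30, 0, 0, 0])

```text
clock: 29.53
position: [0.543, 0.1167, 0.2261]
tcp_rot: [-1.398, 2.809, -0.001]
contact_force: [1.3, 0.3, -0.0]
grip_width: 0.0855
gripper_force: 0.0
```

Run:
```python
from h import *
s=snap('top');tubs(s); to([.4175,-.387,.2],-37.2)
```

```text
[14.8 33.5] [ 30   8 157] [0.6551 1.3582 0.07  ]
[12.4 78.2] [ 20  16 242] [0.4974 1.2492 0.07  ]
[275.2 172.4] [ 11  16 125] [0.6138 0.2373 0.07  ]
[305.5 183.9] [ 19  14 150] [0.6242 0.1265 0.07  ]
[329.6 189.1] [ 21  20 321] [0.6451 0.0458 0.07  ]
[295.7 202.5] [ 21  20 336] [0.5497 0.1232 0.07  ]
[320.4 211.1] [ 21  21 345] [0.5608 0.036  0.07  ]
[418.7 308.1] [ 22  22 356] [ 0.4169 -0.3879  0.07  ]
[313.4 456.8] [15 15 74] [-0.1183 -0.3019  0.07  ]
clock 29.6 q6 -1.15 az 0.2 shift mm [ 480.2 -202.3   28.3] tilt [-0.013 -0.01  -1.   ]
```

Cell 3 is filled. The last tub is at (0.417, −0.387).

Emit:
move_arm(rows=[0, 30, -12.6, 2, 0, 0, 0, 0, 30, -12.6, 2, 0, 0, 0, 0, 30, -12.6, 2, 0, 0, 0, 0, 30, -12.6, 2, 0, 0, 0, 0, 30, -12.6, 2, 0, 0, 0, 0, 30, -12.6, 2, 0, 0, 0, 0, 30, -12.6, 2, 0, 0, 0, 0, 30, -12.6, 2, 0, 0, 0, 0, 30, -12.6, 2, 0, 0, 0, 0, 30, -12.6, 2, 0, 0, 0, 0, 30, -12.6, 2, 0, 0, 0, 0, 30, -12.6, 2, 0, 0, 0])

```text
clock: 30.58
position: [0.4451, -0.2632, 0.1988]
tcp_rot: [-1.399, 2.812, -0.002]
contact_force: [0.5, 0.6, 0.3]
grip_width: 0.0852
gripper_force: 0.0
```

Emit:
move_arm(rows=[0, 30, -12.6, 2, 0, 0, 0, 0, 30, -12.6, 2, 0, 0, 0, 0, 30, -12.6, 0, 0, 0, 0, 0, 30, -12.6, 0, 0, 0, 0, 0, 0, 0, 0, 0, 0, 0, 0, 0, 0, 0, 0, 0, 0, 0, 0, 0, 0, 0, 0, 0])

```text
clock: 31.17
position: [0.4133, -0.3877, 0.1943]
tcp_rot: [-1.398, 2.813, -0.0]
contact_force: [-1.0, -0.2, -0.0]
grip_width: 0.0855
gripper_force: 0.0
```

Run:
```python
from h import *
s=snap('wrist'); o=observe(); print(o['position']); tubs(s,.070,800); to([.417,-.388,.0715],-37.2)
```

```text
[ 0.41352162 -0.38720511  0.19437037]
[310.3 237.8] [  91   94 6565] [ 0.4173 -0.3904  0.07  ]
clock 31.2 q6 -0.18 az 0.1 shift mm [ -1.4  -3.2 122.9] tilt [-0. -0. -1.]
```

Emit:
move_arm(rows=[0, 0, -2, 12, 0, 0, 0, 0, 0, -2, 16, 0, 0, 0, 0, 0, 0, 16, 0, 0, 0, 0, 0, 0, 16, 0, 0, 0, 0, 0, 0, 16, 0, 0, 0, 0, 0, 0, 16, 0, 0, 0, 0, 0, 0, 15, 0, 0, 0, 0, 0, 0, 11, 0, 0, 0, 0, 0, 0, 5, 0, 0, 0, 0.6, 0, 0, 0, 0, 0, 0, 1, 0, 0, 0, 0, 0, 0, 1, 0, 0, 0, 0, 0, 0])

```text
clock: 32.22
position: [0.4176, -0.3905, 0.0725]
tcp_rot: [-1.4, 2.811, -0.004]
contact_force: [-0.3, 0.4, -1.7]
grip_width: 0.0629
gripper_force: 65.5
```

Emit:
move_arm(rows=[1, 0, 0, 0, 0, 0, 0, 1, 0, 0, 0, 0, 0, 0, 1, 0, 0, 0, 0, 0, 0, 1, 0, 0, 0, 0, 0, 0, 1, 0, 0, -5, 0, 0, 0, 1, 0, 0, -15, 0, 0, 0, 1, 0, 0, -20, 0, 0, 0, 1, 0, 0, -30, 0, 0, 0, 1, 0, 0, -30, 0, 0, 0, 1, 0, 0, -30, 0, 0, 0, 1, 0, 0, -20, 0, 0, 0, 1, 0, 0, 0, 0, 0, 0])

```text
clock: 33.22
position: [0.4181, -0.3916, 0.2261]
tcp_rot: [-1.398, 2.809, -0.013]
contact_force: [-0.4, -0.5, -1.9]
grip_width: 0.0624
gripper_force: 65.9
```

Run:
```python
from h import *
s=snap('wrist'); o=observe(); print(o['position'],o['grip_width']); tubs(s,.070,800); c=cells(s,(.588,.110),-82.2); to(np.r_[c[1][:2],.2],-37.2)
```

```text
[ 0.41711084 -0.39063485  0.22319547] 0.06239264132559468
[316.7 314.6] [  163   176 21529] [ 0.4661 -0.3308  0.07  ]
clock 33.3 q6 -0.18 az 0.1 shift mm [-542.4  267.8   22.5] tilt [-0.001 -0.004 -1.   ]
```

Emit:
move_arm(rows=[1, -30, 14.9, 1, 0, 0, 0, 1, -30, 14.9, 1, 0, 0, 0, 1, -30, 14.9, 1, 0, 0, 0, 1, -30, 14.9, 1, 0, 0, 0, 1, -30, 14.9, 1, 0, 0, 0, 1, -30, 14.9, 1, 0, 0, 0, 1, -30, 14.9, 1, 0, 0, 0, 1, -30, 14.9, 1, 0, 0, 0, 1, -30, 14.9, 1, 0, 0, 0, 1, -30, 14.9, 1, 0, 0, 0, 1, -30, 14.9, 1, 0, 0, 0, 1, -30, 14.9, 1, 0, 0, 0])

```text
clock: 34.27
position: [0.4897, 0.006, 0.2071]
tcp_rot: [1.396, -2.809, -0.002]
contact_force: [0.6, -0.7, -0.6]
grip_width: 0.0622
gripper_force: 65.9
```

Emit:
move_arm(rows=[1, -30, 14.9, 1, 0, 0, 0, 1, -30, 14.9, 1, 0, 0, 0, 1, -30, 14.9, 1, 0, 0, 0, 1, -30, 14.9, 1, 0, 0, 0, 1, -30, 14.9, 1, 0, 0, 0, 1, -30, 14.9, 1, 0, 0, 0, 1, 0, 0, 0, 0, 0, 0, 1, 0, 0, 0, 0, 0, 0, 1, 0, 0, 0, 0, 0, 0])

```text
clock: 35.02
position: [0.5273, 0.2014, 0.2012]
tcp_rot: [1.397, -2.809, 0.0]
contact_force: [0.0, -0.1, -1.3]
grip_width: 0.0628
gripper_force: 65.9
```

Run:
```python
from h import *
s=snap('wrist'); o=observe()['position']; print(o); c=cells(s,(.588,.110),-82.2,'w9d'); to(np.r_[c[1][:2],.091],-37.2)
```

```text
[0.52759159 0.20101876 0.2017072 ]
clock 35.1 q6 -1.30 az 0.0 shift mm [ -4.7  -2.2 110.7] tilt [ 0.003  0.001 -1.   ]
```

View pics/w9d.png

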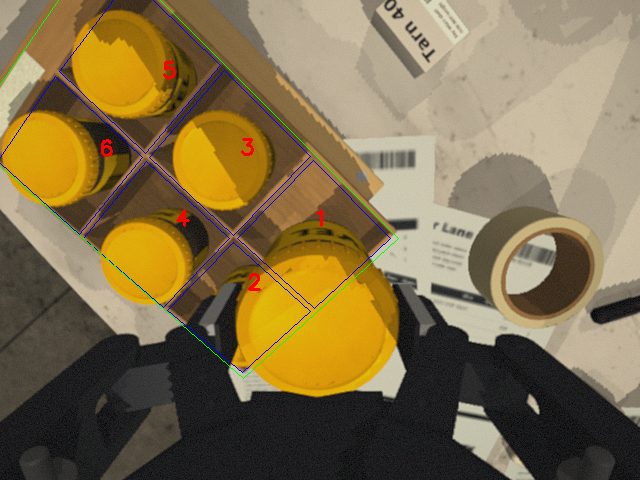

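The overlay still fits, tubs stand in 2–6, and cell 1 at (320,220) is empty. Lowering the last tub.

Emit:
move_arm(rows=[1, -3, -2, 18, 0, 0, 0, 1, 0, 0, 18, 0, 0, 0, 1, 0, 0, 16, 0, 0, 0, 1, 0, 0, 14, 0, 0, 0, 1, 0, 0, 10, 0, 0, 0, 1, 0, 0, 10, 0, 0, 0, 1, 0, 0, 8, 0, 0, 0, 1, 0, 0, 7, 0, 0, 0, 1, 0, 0, 6, 0, 0, 0, 1, 0, 0, 4, 0, 0, 0, 1, 0, 0, 0, 0, 0, 0])

```text
clock: 35.98
position: [0.5316, 0.2032, 0.0913]
tcp_rot: [1.398, -2.812, 0.0]
contact_force: [1.5, -0.1, -1.5]
grip_width: 0.0627
gripper_force: 65.9
```

Emit:
move_arm(rows=[0.3, 0, 0, 0, 0, 0, 0, 0.15, 0, 0, 0, 0, 0, 0, 0.15, 0, 0, 0, 0, 0, 0, 0.15, 0, 0, -5, 0, 0, 0, 0.15, 0, 0, -20, 0, 0, 0, 0.15, 0, 0, -35, 0, 0, 0, 0, 0, 0, -40, 0, 0, 0, 0, -20, 0, -35, 0, 0, 0, 0, -30, 0, -10, 0, 0, 0, 0, -30, 0, 0, 0, 0, 0, 0, 0, 0, 0, 0, 0, 0])

```text
clock: 36.9
position: [0.5831, 0.2709, 0.2389]
tcp_rot: [-1.399, 2.806, 0.001]
contact_force: [0.1, -0.2, -0.7]
grip_width: 0.0853
gripper_force: 0.0
```

Run:
```python
from h import *
s=snap('wrist');c=cells(s,(.588,.110),-82.2,'w10d'); print(observe()['position'],observe()['clock']); t=snap('top'); tubs(t,.088)
for k in c: print(k,c[k].round(3))
```

```text
[0.58118264 0.26896924 0.23753734] 36.95
[14.9 33.6] [ 30   8 159] [0.6481 1.3415 0.088 ]
[12.4 78.2] [ 20  16 242] [0.4919 1.234  0.088 ]
[279.5 172.9] [ 20  19 291] [0.6123 0.2183 0.088 ]
[303.6 178.1] [ 20  19 302] [0.6332 0.1378 0.088 ]
[329.5 189.2] [ 20  20 320] [0.6378 0.0423 0.088 ]
[271.6 194. ] [ 20  21 320] [0.533  0.2042 0.088 ]
[295.7 202.5] [ 21  20 332] [0.5438 0.1188 0.088 ]
[320.5 211.2] [ 20  20 330] [0.5547 0.032  0.088 ]
[313.4 456.8] [15 15 74] [-0.1178 -0.3021  0.088 ]
1 [0.532 0.203 0.053]
2 [0.617 0.215 0.053]
3 [0.543 0.118 0.053]
4 [0.629 0.13  0.053]
5 [0.555 0.033 0.053]
6 [0.64  0.045 0.053]
```

View pics/w10d.png

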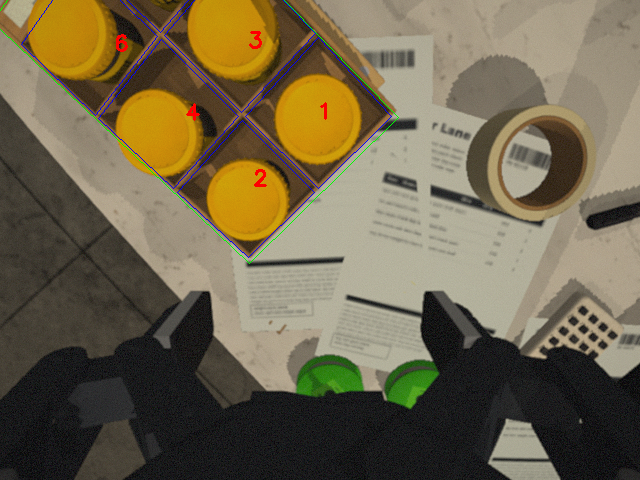

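All six cells show a tub, and the clock is at 37 s. Tub 4's lid reads about 9 mm off its cell centre, so I'll cross-check its height and uprightness with the other cameras. All 14 picture views are used, so this check is numeric only.

Run:
```python
from h import *
for n in('wrist','scene','top'):
    print(n); s=snapshot(n); tubs(s,.088,100 if n!='wrist' else 1500)
```

```text
wrist
[73.  43.2] [ 105   88 6815] [0.6369 0.0523 0.088 ]
[231.6  40.6] [  94   88 6758] [0.5462 0.1242 0.088 ]
[316.2 125.8] [  89   93 6347] [0.5342 0.2058 0.088 ]
[157.5 139.3] [  88   90 6023] [0.6332 0.1418 0.088 ]
[246.3 206.1] [  84   84 5446] [0.6126 0.2206 0.088 ]
scene
top
[14.8 33.5] [ 30   8 157] [0.6481 1.3418 0.088 ]
[12.4 78.2] [ 20  16 242] [0.4919 1.234  0.088 ]
[279.5 172.9] [ 20  19 292] [0.6123 0.2184 0.088 ]
[303.5 178.1] [ 20  19 303] [0.6331 0.1379 0.088 ]
[329.5 189.2] [ 20  20 321] [0.6379 0.0423 0.088 ]
[271.6 194. ] [ 20  21 320] [0.533  0.2042 0.088 ]
[295.8 202.5] [ 21  20 331] [0.5438 0.1185 0.088 ]
[320.4 211.2] [ 21  20 333] [0.5545 0.0322 0.088 ]
```

Two cameras agree on every lid at seated height. Tub 4 only slid inside its cell, 9 mm off centre against the 24 mm allowed. The robot is clear of everything, so I'm handing in.

```bash
python3 -c "
from plant import *
print(finish_job())"
```

```text
the job is handed in; nothing more can be done
None
```

I handed the job in at about 37 s of the 208 s: the carton lies flat on its back on the board, each of its six cells holds one tub at seated height in the pictures, and the stapler, white box and tape roll were not touched; the hand-in gave no verdict.

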